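# Unclip the sugar keeper and put the sugar in the mortar

### The job

Squeeze the two red side tabs of the sugar keeper together to unclip its white cover, lift the cover off and set it down the right way up (open side down), on the middle of the round bamboo tray. Then take the cake of palm sugar off the base and lower it into the clay mortar, lying inside below the rim. The cover is thin: squeeze it gently, drop neither the cover nor the sugar, and leave the other things on the platform where they are.

Things in the scene. Friction and masses are not known exactly. Their poses are not given: they have to be found in the camera images.
- keeper: Green fixed base, 150 x 100 x 8 mm plate. Origin: centre of its underside; x along its long side, z up. A raised middle block, 100 x 32 mm, top at z = 18 mm, carries the sugar. Mid-way along each long side a catch (36 mm long, z 8 to 21 mm, 34 to 49 mm out from the centre line) hooks over a tab's foot. Keep fingertips above z = 23 mm near the catches.
- cover: White cover, upside-down box 110 (x) x 44 (y) x 66 (z) mm, open below, about 0.12 kg. Origin: centre of its open lower edge, 8 mm above the base's origin when clipped on, axes alike. Held until both tabs are in; keep them in and lift straight up (clear of the sugar after 55 mm). Can be carried by its pressed tabs. Cracks above 70 N finger force (two fingers added); 15 N each is plenty.
- tab_left (a joint): How far the red tab at the cover's +y side is pressed in, m: 0 = out (sprung), 0.007 = fully in (stop). It comes free of its catch at about 0.0045. Light spring: 2 N at the start, 5 N fully in. Slides straight towards the cover's middle.
- tab_right (a joint): The same for the tab at the cover's -y side.
- tab_left_pad (a point): Centre of the left tab's outer face: 32 mm to +y of the cover's centre line when out (25 mm pressed), 40 mm above the cover's origin. The tab is an upright red plate 30 mm wide along x; fingers can press it from 15 to 56 mm above the cover's origin. Over both tabs: 64 mm out, 50 mm pressed.
- tab_right_pad (a point): The same for the right tab, on the -y side.
- sugar: Brown hard cake of palm sugar, an upright cylinder 34 mm across and 42 mm high, about 45 g, standing under the cover on the base's middle block. Origin: centre of its underside.
- sugar_center (a point): Centre of the sugar cake.
- tray: Round flat bamboo tray without a rim, 210 mm across, 12 mm thick, fixed. Origin: centre of its underside.
- tray_top (a point): Centre of the tray's upper face.
- mortar: Terracotta mortar, fixed, 100 mm high, 156 mm across at the rim; the cavity is 132 mm wide at the rim and 96 mm at its flat floor. Origin: centre of its underside.
- mortar_in (a point): Centre of the mortar's inner floor, 35 mm above the platform, 65 mm below the rim.
- mortar_rim (a point): Centre of the mortar's mouth, at rim height.
- pestle: Dark hardwood pestle lying on the platform, 200 mm long along its x, 40 mm thick. Origin: centre of its underside. Leave alone.
- mug: Blue enamelled mug, 76 mm across, 75 mm high. Origin: centre of its underside. Leave alone.
- foodcover: Blue domed plastic food cover with white ribs and a red press button on top, 200 mm across, 99 mm high. Origin: centre of its underside. Leave alone.
Things that resemble listed ones, but are neither listed nor needed, are in the scene too. Several things have the shape of the mortar; the one meant has the colours described above. Several things have the shape of the keeper; the one meant has the colours described above.

How it is judged:
By the outcome, as a careful person would: the job done as asked, in the order asked, and still so for the second after the job is handed in, with the robot touching nothing.
It also fails if it takes over 72 s, if anything falls off the work surface, if the arm or the gripper's body presses on something with over 40 N, if the wrist force passes 120 N, or if a joint passes its speed limit or range.

### The arm

A 6-joint arm with a two-finger parallel gripper is mounted at the origin on the work surface. World frame = base frame: x ahead of the robot, y to its left, z up, the work surface at z = 0. Lengths are in m, angles in degrees, forces in N, time in s.
With the tool pointing down it reaches from about 0.3 to 0.75 m from the base axis. Payload 8.5 kg.
Tool frame: the origin (TCP) lies between the finger pads; the fingertips stand 17 mm ahead of it and the grasp point (between the pads) lies 2 mm behind it; z points along the fingers, y is the direction in which the jaws open and shut (so a half turn about z gives the same grasp; the last joint's range is limited). The gripper opens to 85 mm and grips with 20 to 120 N. Pads are 22 mm wide; open, the fingers measure 114 mm over their backs; the gripper's body (76 mm by 85 mm) begins 54 mm behind the grasp point. The pads swing forward as they close: fully open they stand 13 mm farther back than shut.
Start: joints at [-79.486, 21.807, 74.336, -0, 83.858, -12.336], TCP at [0.214, -0.507, 0.248] pointing down, gripper open.
Joint ranges: [-178.18, 178.18], [-50.72, 133.34], [12.68, 142.11], [-81.47, 261.47], [9.98, 163.14], [-165.26, 165.26]. Speed limits (degrees/s): [136.94, 136.94, 180, 180, 180, 180].

### API

Orientations are given as a 3x3 rotation matrix whose columns are the frame's x, y, z axes.
In Python, from rig import readout, eyes, env gives the robot as it stands.
- The arm moves only by the tool arm_command, never from a script. Its argument "rows" is text: rows parted by semicolons, each of 7 numbers parted by spaces: the closure, from 0 (fully open) to 1 (shut), then the shift along the tool's x, y, z in mm, then the turn, a rotation vector about the tool's x, y, z in degrees. In form: grip dx dy dz rx ry rz; .... A call has 1 to 5 rows; each row shifts and turns the commanded pose from where the row before left it, along the tool's axes as they then stand; what a row does not reach is not made up. A row lasts 1/12 s, in which the tool goes at most 41.7 mm and 7.16 degrees, less where a joint would pass 70% of its speed; a pose out of reach is approached as far as the arm can. A call with a gripper value outside its range is refused whole. The fingers move at their own pace and stop on an object; "squeeze" is the grip in N (left out, the last holds). Time passes only in rows, so rows that do not move let the fingers close. It gives the time, the measured TCP pose, the force and the opening at its end, in the units of the state.
- readout.observe(): the state, without advancing time (a new reading comes with each control period).
- eyes.get_image(name): name is "scene" or "top" or "wrist"; returns the picture (420x560x3 uint8, red, green, blue); there is no depth.
- eyes.camera_model(name): a dict with "mtx" (3x3 intrinsics, pixels), "view" (4x4, takes a point from world to camera coordinates). Camera axes: x right, y up, looking along -z (the intrinsics and any distortion apply to the point x, -y, -z); pixel columns grow to the right and rows downward; lengths in m; the calibration is good to about 2 mm. A picture is of the moment at which its call begins: read the wrist's pose just before it. camera_model takes no time and is no camera call; for the wrist camera it gives the pose at the moment of the call.
- env.close_job(): hands the job in, once; it reports no verdict.
The state is a dict: "time_s": time; "q": joint angles; "qvel": joint speeds; "joint_efforts": joint torques, N m; "position": TCP position; "tool_rot": TCP orientation; "ft_force": force on the tool from outside, world axes, zero at the start; "wrist_torque": the same for the moment, N m; "grip_width": finger opening in m.
Only numpy, scipy, OpenCV 4.12 (cv2) and the standard library are available. Lean on these libraries where they do the work, as an engineer would, in place of code of your own. Each camera call takes 0.05 s, during which the arm holds its last target. There are 200 camera calls.

## Working session

There is one attempt and no reset: what is moved stays moved. The work goes in short steps, Python scripts to look and compute and a tool call to move; the robot and the scene stay as the last step left them, time stands still between calls to the robot, and variables do not carry over. Pictures are saved under pics/ and viewed, about 8 in all and at most 12, crops included, and the job is handed in when it is done.

Besides the shell and the picture viewer there is one more tool, called after "Call:" as name(argument=value, ...) on one line, values as JSON. arm_command: Moves the arm, as the interface text tells. Its arguments: {"type":"object","properties":{"rows":{"type":"string"},"squeeze":{"type":"number"}},"required":["rows"]}

```bash
mkdir -p pics
python3 - <<'E'
from rig import readout, eyes
import cv2, numpy as np
s=readout.observe();print(s)
ims=[]
for n in ("scene","top"):
    im=eyes.get_image(n);cv2.imwrite(f"pics/{n}0.png",im[:,:,::-1]);m=eyes.camera_model(n);print(n,m)
E
```

```text
{'time_s': 0.0, 'q': array([-7.94861749e+01,  2.18423063e+01,  7.43843639e+01,  2.17277628e-04,
        8.38581233e+01, -1.23346505e+01]), 'qvel': array([-0.09026857, -0.02627028,  0.00489871,  0.13665964, -0.07481615,
       -0.02733285]), 'joint_efforts': array([ 1.01687492e-03, -4.48463273e+01, -2.31274366e+01, -1.39821359e-04,
        4.94427863e-03, -2.45273787e-05]), 'position': array([ 0.21352204, -0.50657579,  0.24770172]), 'tool_rot': array([[ 9.21535162e-01,  3.88294830e-01, -2.66338696e-04],
       [ 3.88294789e-01, -9.21534067e-01,  1.45576542e-03],
       [ 3.19826005e-04, -1.44495695e-03, -9.99998905e-01]]), 'ft_force': array([-0.35749741, -0.28967128,  0.11341372]), 'wrist_torque': array([-0.026643  , -0.03284534, -0.01372147]), 'grip_width': 0.08544885749635044}
scene {'mtx': array([[469.62028081,   0.        , 280.94383259],
       [  0.        , 469.62028081, 209.35790026],
       [  0.        ,   0.        ,   1.        ]]), 'view': array([[-0.86392069,  0.50338293,  0.01570544,  0.42488971],
       [-0.29882257, -0.53745153,  0.78857525,  0.07998792],
       [ 0.40539623,  0.67657334,  0.61473768, -1.40816329],
       [ 0.        ,  0.        ,  0.        ,  1.        ]])}
top {'mtx': array([[467.08552998,   0.        , 280.51245509],
       [  0.        , 467.08552998, 209.32883695],
       [  0.        ,   0.        ,   1.        ]]), 'view': array([[ 0.02644474, -0.99948733,  0.01804838, -0.00316241],
       [ 0.98805361,  0.0288758 ,  0.15138116, -0.49042706],
       [-0.15182471,  0.01382953,  0.98831068, -1.31254936],
       [ 0.        ,  0.        ,  0.        ,  1.        ]])}
```

View pics/top0.png

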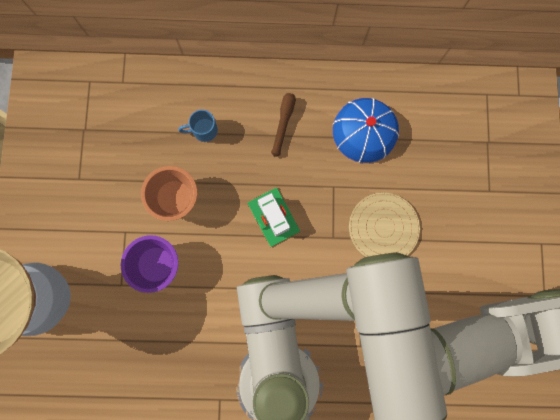

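View pics/scene0.png

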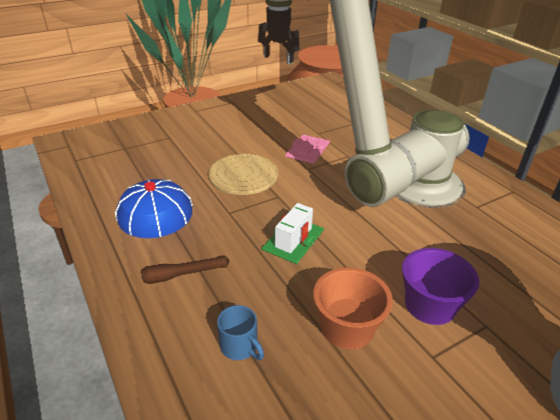

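The top view shows the green keeper at (273,217), the terracotta mortar at (170,193) and the tray at (384,228). The scene view shows the decoys: a pink keeper and a purple mortar.

```bash
cat > h.py <<'E'
import cv2, numpy as np
from rig import readout, eyes
def rays(m,uv,z):
    V=m["view"];R=V[:3,:3];c=-R.T@V[:3,3]
    uv=np.atleast_2d(uv).astype(float)
    d=np.c_[uv,np.ones(len(uv))]@np.linalg.inv(m["mtx"]).T
    d=(d*[1,-1,-1])@R
    return c+d*((z-c[2])/d[:,2])[:,None]
def big(mask,box=None):
    if box is not None:
        k=np.zeros_like(mask);k[box[1]:box[3],box[0]:box[2]]=1;mask=mask*k
    return max(cv2.findContours(mask.astype(np.uint8),cv2.RETR_EXTERNAL,cv2.CHAIN_APPROX_NONE)[0],key=cv2.contourArea)[:,0]
def hsv(im): return cv2.cvtColor(im,cv2.COLOR_RGB2HSV).astype(int)
def rect(P): # world xy -> centre, size, long-axis yaw
    r=cv2.minAreaRect((P[:,:2]*1000).astype(np.float32)); b=cv2.boxPoints(r)
    e=[b[1]-b[0],b[2]-b[1]]; l=max(e,key=np.linalg.norm)
    return np.array(r[0]).round(1),np.array(r[1]).round(1),np.degrees(np.arctan2(l[1],l[0]))%180
E
python3 - <<'E'
from h import *
im=cv2.imread("pics/top0.png")[:,:,::-1].copy();H=hsv(im);m=eyes.camera_model("top")
h,s,v=H[...,0],H[...,1],H[...,2]
g=big((h>45)&(h<85)&(s>100),(230,170,320,260)); print("base",rect(rays(m,g,.008)))
w=big((s<50)&(v>150),(230,170,320,260)); print("covertop",rect(rays(m,w,.074)))
t=big((h>15)&(h<30)&(v>150)&(s<150),(335,180,435,270)); print("tray",len(t),cv2.minEnclosingCircle((rays(m,t,.012)[:,:2]*1000).astype(np.float32)))
for n in ((h<10)&(s>130)&(v>120),):
  r=big(n,(130,155,210,230)); P=rays(m,r,.1)[:,:2]*1000
  print("mortar",cv2.minEnclosingCircle(P.astype(np.float32)),cv2.boundingRect(r))
E
```

```text
base (array([473.,  31.]), array([149.6,  99.2]), np.float32(29.47148))
covertop (array([472.2,  32. ]), array([112.3,  47.9]), np.float32(29.616228))
tray 818 ((442.0198669433594, -300.4051513671875), 187.0727996826172)
mortar ((513.1443481445312, 316.94256591796875), 11.39575481414795) (168, 191, 5, 8)
```

Call:
arm_command(rows="0 30 -26 0 0 0 0; 0 30 -26 0 0 0 0; 0 30 -26 0 0 0 0; 0 30 -26 0 0 0 0; 0 30 -26 0 0 0 0", squeeze=20)

```text
time_s: 0.52
position: [0.3016, -0.3269, 0.2481]
tool_rot: [[0.922, 0.388, -0.0], [0.388, -0.922, 0.001], [0.0, -0.001, -1.0]]
ft_force: [0.7, -0.2, 0.4]
grip_width: 0.0856
```

Call:
arm_command(rows="0 30 -26 0 0 0 0; 0 30 -26 0 0 0 0; 0 30 -26 0 0 0 0; 0 30 -26 0 0 0 0; 0 30 -26 0 0 0 0")

```text
time_s: 0.93
position: [0.3893, -0.1488, 0.2483]
tool_rot: [[0.922, 0.388, -0.0], [0.388, -0.922, 0.0], [0.0, -0.0, -1.0]]
ft_force: [0.2, -1.1, 0.5]
grip_width: 0.0855
```

Call:
arm_command(rows="0 30 -26 0 0 0 0; 0 30 -27 0 0 0 0; 0 30 -27 0 0 0 0; 0 28 -27 0 0 0 0; 0 0 0 0 0 0 -6.6")

```text
time_s: 1.35
position: [0.4574, -0.001, 0.2481]
tool_rot: [[0.87, 0.493, 0.0], [0.493, -0.87, 0.002], [0.001, -0.001, -1.0]]
ft_force: [-1.0, -0.4, 0.1]
grip_width: 0.0854
```

Run:
```python
from h import *
mw=eyes.camera_model("wrist");s=readout.observe();w=eyes.get_image("wrist");t=eyes.get_image("top")
print(s["position"],s["tool_rot"].round(3),s["q"].round(1))
print("wristcam z",(-mw["view"][:3,:3].T@mw["view"][:3,3]).round(3))
cv2.imwrite("pics/w1.png",w[:,:,::-1]);cv2.imwrite("pics/t1.png",t[:,:,::-1])
np.save("mw1.npy",mw,allow_pickle=True)
H=hsv(t)
for p in [(384,228),(360,210),(350,230),(410,250),(340,228),(145,193),(170,170),(195,195),(170,195),(150,210),(170,217)]: print(p,H[p[1],p[0]])
big_=np.hstack([w[:,:,::-1][:, :],]);
c=cv2.resize(t[150:280,120:440,::-1],(800,325));cv2.imwrite("pics/c1.png",np.vstack([c,cv2.resize(w[:,:,::-1],(366,275),interpolation=cv2.INTER_AREA).repeat(1,0) if 0 else np.hstack([cv2.resize(w[:,:,::-1],(366,275)),np.zeros((275,434,3),np.uint8)])]))
```

```text
[ 0.45738042 -0.0010009   0.24806379] [[ 0.87   0.493  0.   ]
 [ 0.493 -0.87   0.002]
 [ 0.001 -0.001 -1.   ]] [-15.1  12.5  88.1   0.1  79.4  45.4]
wristcam z [0.528 0.039 0.373]
(384, 228) [ 20  91 211]
(360, 210) [ 19  93 198]
(350, 230) [ 20  93 206]
(410, 250) [ 18 104 196]
(340, 228) [ 15 120 179]
(145, 193) [ 10 149 120]
(170, 170) [ 10 150 136]
(195, 195) [ 11 139 198]
(170, 195) [ 10 150 133]
(150, 210) [ 11 141 197]
(170, 217) [ 11 139 197]
```

View pics/c1.png

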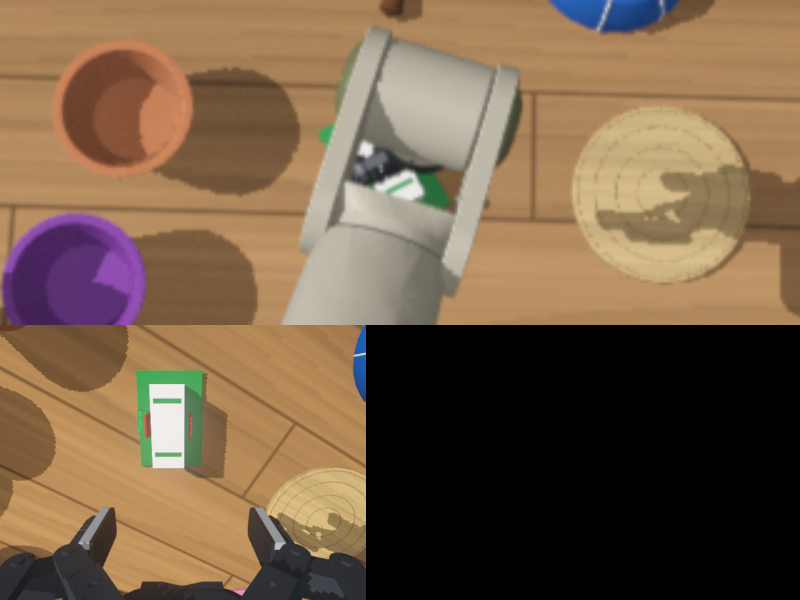

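Run:
```python
from h import *
t=cv2.imread("pics/t1.png")[:,:,::-1].copy();m=eyes.camera_model("top")
P=rays(m,[[141.2,193.4],[197.2,193.4],[169.2,166.4],[169.2,220.4]],.1)*1000;print("mortar",P.round(0).tolist(),P.mean(0).round(1))
P=rays(m,[[348.8,227.8],[419.6,227.8],[384.2,192.4],[384.2,263.2]],.012)*1000;print("tray",P.round(0).tolist(),P.mean(0).round(1))
w=cv2.imread("pics/w1.png")[:,:,::-1].copy();mw=np.load("mw1.npy",allow_pickle=True).item();H=hsv(w);h,s,v=H[...,0],H[...,1],H[...,2]
b=(190,50,330,240)
g=big(((h>45)&(h<85)&(s>100))|((s<50)&(v>150)),b);print("base(wrist)",rect(rays(mw,g,.008)))
k=big((s<50)&(v>150),b);print("cover(wrist)",rect(rays(mw,k,.074)))
H=hsv(t);q=big((H[...,0]<=12)&(H[...,1]>125)&(H[...,2]>110),(130,155,203,230));print(cv2.boundingRect(q))
s=readout.observe();print(s["position"],s["time_s"])
```

```text
mortar [[514.0, 396.0, 100.0], [518.0, 242.0, 100.0], [592.0, 324.0, 100.0], [441.0, 315.0, 100.0]] [516.5 319.3 100. ]
tray [[445.0, -192.0, 12.0], [451.0, -401.0, 12.0], [554.0, -297.0, 12.0], [345.0, -295.0, 12.0]] [ 448.8 -296.1   12. ]
base(wrist) (array([471.1,  31. ]), array([153.4,  99.9]), np.float32(28.729061))
cover(wrist) (array([473.2,  30.6]), array([109.1,  44.3]), np.float32(29.575401))
(141, 166, 57, 55)
[ 0.45631266 -0.00496211  0.24795386] 1.45
```

Call:
arm_command(rows="0 32 -23 0 0 0 0; 0 0 0 38 0 0 0; 0 0 0 38 0 0 0; 0 0 0 34 0 0 0; 0 0 0 0 0 0 0")

```text
time_s: 1.87
position: [0.4697, 0.0289, 0.1334]
tool_rot: [[0.873, 0.488, -0.011], [0.488, -0.873, 0.002], [-0.009, -0.007, -1.0]]
ft_force: [-0.9, 0.3, -0.7]
grip_width: 0.0853
```

Call:
arm_command(rows="0 0 0 0 0 0 0; 0 0 0 0 0 0 0")

```text
time_s: 2.03
position: [0.4737, 0.0286, 0.1401]
tool_rot: [[0.872, 0.49, 0.002], [0.49, -0.872, -0.001], [0.002, 0.002, -1.0]]
ft_force: [-0.3, 0.7, 0.7]
grip_width: 0.0852
```

Run:
```python
from h import *
mw=eyes.camera_model("wrist");s=readout.observe();w=eyes.get_image("wrist");cv2.imwrite("pics/w2.png",w[:,:,::-1])
H=hsv(w);h,sa,v=H[...,0],H[...,1],H[...,2]
k=big((sa<50)&(v>140),(150,30,420,330));P=rays(mw,k,.074);print("cover",rect(P))
print(s["position"],s["tool_rot"].round(3).tolist())
d=np.array([*rect(P)[0],0])/1000-s["position"];print("delta tool mm",(s["tool_rot"].T@d*1000).round(1))
```

```text
cover (array([476.2,  32.2]), array([115.4,  43.9]), np.float32(29.583464))
[0.47368641 0.02856571 0.14008471] [[0.872, 0.49, 0.002], [0.49, -0.872, -0.001], [0.002, 0.002, -1.0]]
delta tool mm [  3.7  -2.2 140.1]
```

View pics/w2.png

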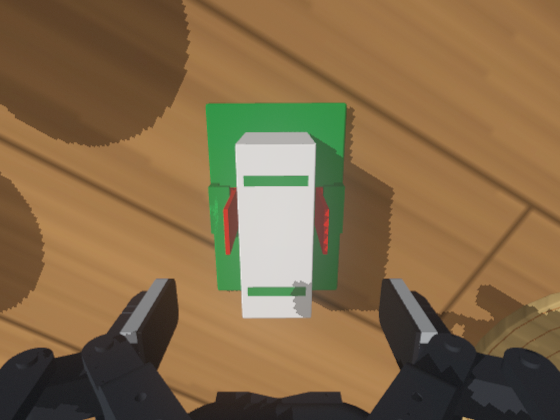

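Call:
arm_command(rows="0 0 -2 30 0 0 0; 0 0 0 30 0 0 0; 0 0 0 20 0 0 0; 0 0 0 12 0 0 0; 0 0 0 0 0 0 0", squeeze=20)

```text
time_s: 2.5
position: [0.4719, 0.0309, 0.046]
tool_rot: [[0.871, 0.491, -0.001], [0.491, -0.871, 0.0], [-0.001, -0.0, -1.0]]
ft_force: [-0.6, 0.7, 0.6]
grip_width: 0.0857
```

Call:
arm_command(rows="0 0 0 0 0 0 0; 0.2 0 0 0 0 0 0; 0.3 0 0 0 0 0 0; 0.4 0 0 0 0 0 0; 0.5 0 0 0 0 0 0")

```text
time_s: 2.92
position: [0.4728, 0.0309, 0.0479]
tool_rot: [[0.871, 0.492, 0.003], [0.492, -0.871, -0.001], [0.002, 0.002, -1.0]]
ft_force: [-1.3, -1.7, 12.3]
grip_width: 0.0484
```

Call:
arm_command(rows="0.7 0 0 0 0 0 0; 0.9 0 0 0 0 0 0; 0.9 0 0 0 0 0 0")

```text
time_s: 3.17
position: [0.4728, 0.0309, 0.0479]
tool_rot: [[0.871, 0.492, 0.004], [0.492, -0.871, -0.001], [0.003, 0.002, -1.0]]
ft_force: [-1.2, -1.5, 12.5]
grip_width: 0.0487
```

Run:
```python
from h import *
w=eyes.get_image("wrist");cv2.imwrite("pics/w3.png",w[:,:,::-1]);s=readout.observe();print(s["grip_width"],s["ft_force"],s["position"])
```

```text
0.048535939523254294 [-0.88370412 -0.58714656 11.64607868] [0.47281943 0.03092271 0.04792279]
```

View pics/w3.png

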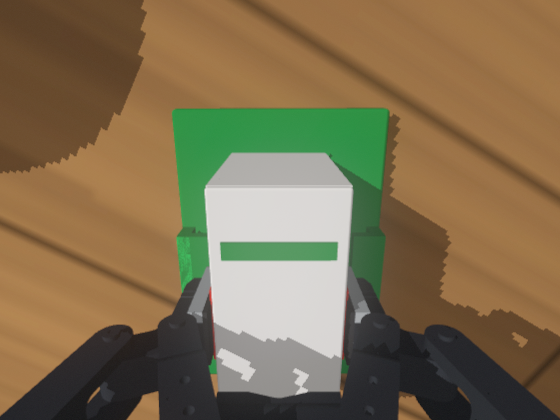

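The tabs are gripped symmetrically and the opening of about 49 mm matches the fully pressed width. I'll lift slowly.

Call:
arm_command(rows="0.9 0 0 -3 0 0 0; 0.9 0 0 -4 0 0 0; 0.9 0 0 -6 0 0 0; 0.9 0 0 -6 0 0 0; 0.9 0 0 0 0 0 0")

```text
time_s: 3.63
position: [0.4723, 0.0312, 0.0665]
tool_rot: [[0.871, 0.492, 0.002], [0.492, -0.871, -0.0], [0.001, 0.001, -1.0]]
ft_force: [-0.3, 0.0, -0.7]
grip_width: 0.0481
```

Call:
arm_command(rows="0.9 0 0 -10 0 0 0; 0.9 0 0 -15 0 0 0; 0.9 0 0 -20 0 0 0; 0.9 0 0 -20 0 0 0; 0.9 0 0 -20 0 0 0")

```text
time_s: 4.05
position: [0.4715, 0.0313, 0.1512]
tool_rot: [[0.871, 0.492, -0.001], [0.492, -0.871, 0.0], [-0.0, -0.0, -1.0]]
ft_force: [0.1, 0.2, 0.0]
grip_width: 0.048
```

Call:
arm_command(rows="0.9 0 0 -15 0 0 0; 0.9 0 0 -10 0 0 0; 0.9 0 0 0 0 0 0; 0.9 0 0 0 0 0 0")

```text
time_s: 4.38
position: [0.4717, 0.0312, 0.1752]
tool_rot: [[0.871, 0.492, 0.0], [0.492, -0.871, -0.0], [0.0, 0.0, -1.0]]
ft_force: [0.0, -0.9, -1.6]
grip_width: 0.0479
```

Run:
```python
from h import *
w=eyes.get_image("scene");c=w[120:300,180:420,::-1];cv2.imwrite("pics/s4.png",cv2.resize(c,(720,540)));s=readout.observe();print(s["grip_width"],s["ft_force"],s["position"],s["q"].round(1))
```

```text
0.04798745890107198 [ 0.50565645  0.49704909 -2.36263907] [0.47146145 0.03126117 0.17470621] [-10.6  18.4  93.2   0.   68.5  49.9]
```

View pics/s4.png

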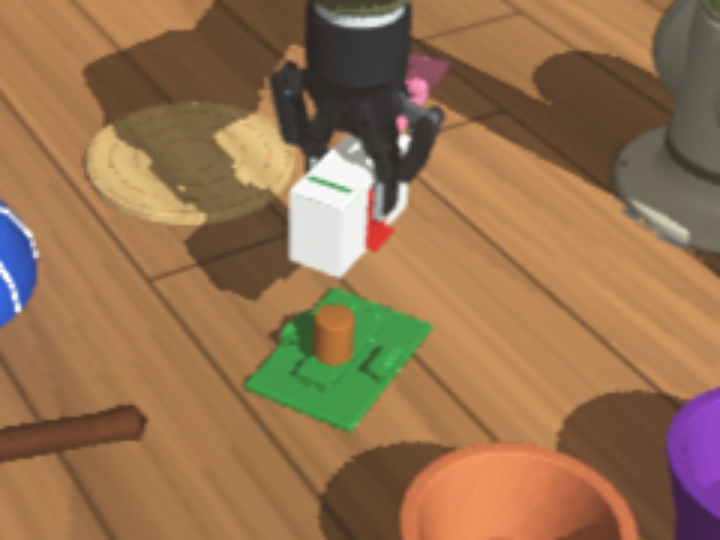

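Call:
arm_command(rows="0.9 -6 9 0 0 0 0; 0.9 -12 18 0 0 0 0; 0.9 -16 24 0 0 0 0; 0.9 -16 24 0 0 0 0; 0.9 -16 24 0 0 0 0")

```text
time_s: 4.85
position: [0.4623, -0.0892, 0.1745]
tool_rot: [[0.871, 0.492, -0.001], [0.492, -0.871, 0.001], [-0.001, -0.001, -1.0]]
ft_force: [1.1, -0.3, -2.0]
grip_width: 0.0482
```

Call:
arm_command(rows="0.9 -16 24 0 0 0 0; 0.9 -16 24 0 0 0 0; 0.9 -16 24 0 0 0 0; 0.9 -16 25 0 0 0 0; 0.9 -16 25 0 0 0 0")

```text
time_s: 5.27
position: [0.4524, -0.235, 0.1744]
tool_rot: [[0.871, 0.491, -0.001], [0.491, -0.871, 0.001], [-0.001, -0.002, -1.0]]
ft_force: [1.3, 1.0, -1.6]
grip_width: 0.0484
```

Call:
arm_command(rows="0.9 -16 25 0 0 0 0; 0.9 -12 18 0 0 0 0; 0.9 -7 10 0 0 0 0; 0.9 0 0 0 0 0 0; 0.9 0 0 0 0 0 0")

```text
time_s: 5.68
position: [0.4484, -0.2963, 0.1746]
tool_rot: [[0.871, 0.491, -0.001], [0.491, -0.871, 0.001], [-0.0, -0.002, -1.0]]
ft_force: [0.3, 0.3, -1.6]
grip_width: 0.0485
```

Run:
```python
from h import *
s=readout.observe();print(s["grip_width"],s["ft_force"],s["position"])
d=np.array([.4488,-.2961,.052])-s["position"];print((s["tool_rot"].T@d*1000).round(1),s["tool_rot"].round(3).tolist())
t=eyes.get_image("top");m=eyes.camera_model("top");H=hsv(t)
g=big((H[...,0]<=12)&(H[...,1]>120),(245,180,305,255));print(cv2.boundingRect(g),cv2.contourArea(g));
cv2.imwrite("pics/t5.png",cv2.resize(t[180:260,235:315,::-1],(560,560)))
```

```text
0.048491311944062754 [ 0.25913973  0.30448071 -1.63302985] [ 0.44841311 -0.29630437  0.17457899]
[  0.5   0.2 122.6] [[0.871, 0.491, -0.001], [0.491, -0.871, 0.001], [-0.0, -0.002, -1.0]]Traceback (most recent call last):
  File "<stdin>", line 5, in <module>
  File "h.py", line 12, in big
    return max(cv2.findContours(mask.astype(np.uint8),cv2.RETR_EXTERNAL,cv2.CHAIN_APPROX_NONE)[0],key=cv2.contourArea)[:,0]
           ~~~^^^^^^^^^^^^^^^^^^^^^^^^^^^^^^^^^^^^^^^^^^^^^^^^^^^^^^^^^^^^^^^^^^^^^^^^^^^^^^^^^^^^^^^^^^^^^^^^^^^^^^^^
ValueError: max() iterable argument is empty
```

Call:
arm_command(rows="0.9 0 0 15 0 0 0; 0.9 0 0 25 0 0 0; 0.9 0 0 25 0 0 0; 0.9 0 0 22 0 0 0; 0.9 0 0 12 0 0 0")

```text
time_s: 6.15
position: [0.4484, -0.2942, 0.0741]
tool_rot: [[0.87, 0.493, -0.002], [0.493, -0.87, 0.003], [-0.001, -0.004, -1.0]]
ft_force: [0.2, -1.0, -1.2]
grip_width: 0.0481
```

Call:
arm_command(rows="0.9 0 0 8 0 0 0; 0.9 0 0 5 0 0 0; 0.9 0 0 3 0 0 0; 0.9 0 0 0 0 0 0")

```text
time_s: 6.48
position: [0.4491, -0.2961, 0.0604]
tool_rot: [[0.871, 0.492, 0.0], [0.492, -0.871, -0.0], [0.0, 0.0, -1.0]]
ft_force: [0.4, -0.7, -0.9]
grip_width: 0.0482
```

Call:
arm_command(rows="0.9 0 0 2 0 0 0; 0.9 0 0 2 0 0 0; 0.9 0 0 0 0 0 0")

```text
time_s: 6.73
position: [0.4489, -0.2964, 0.0564]
tool_rot: [[0.871, 0.492, 0.0], [0.492, -0.871, -0.0], [0.0, 0.0, -1.0]]
ft_force: [0.1, 0.2, -1.2]
grip_width: 0.0481
```

Call:
arm_command(rows="0.9 0 0 2 0 0 0; 0.9 0 0 0 0 0 0; 0.9 0 0 0 0 0 0")

```text
time_s: 6.98
position: [0.4489, -0.2964, 0.0543]
tool_rot: [[0.871, 0.492, 0.0], [0.492, -0.871, 0.0], [0.0, -0.0, -1.0]]
ft_force: [0.1, 0.4, -0.5]
grip_width: 0.0486
```

Call:
arm_command(rows="0.9 0 0 1 0 0 0; 0.9 0 0 0 0 0 0; 0.9 0 0 0 0 0 0")

```text
time_s: 7.23
position: [0.4489, -0.2964, 0.0533]
tool_rot: [[0.871, 0.492, -0.0], [0.492, -0.871, 0.0], [-0.0, -0.0, -1.0]]
ft_force: [-0.5, 0.1, -0.9]
grip_width: 0.0482
```

Call:
arm_command(rows="0.9 0 0 1 0 0 0; 0.9 0 0 0 0 0 0; 0.9 0 0 0 0 0 0")

```text
time_s: 7.48
position: [0.449, -0.2964, 0.0524]
tool_rot: [[0.871, 0.492, 0.0], [0.492, -0.871, -0.0], [0.0, 0.0, -1.0]]
ft_force: [0.8, 0.2, -1.0]
grip_width: 0.048
```

Call:
arm_command(rows="0.9 0 0 1 0 0 0; 0.9 0 0 0 0 0 0; 0.9 0 0 0 0 0 0")

```text
time_s: 7.73
position: [0.449, -0.2965, 0.0522]
tool_rot: [[0.871, 0.492, 0.001], [0.492, -0.871, -0.001], [0.0, 0.001, -1.0]]
ft_force: [-2.3, 1.6, 7.8]
grip_width: 0.0486
```

Call:
arm_command(rows="0.9 0 0 1 0 0 0; 0.9 0 0 0 0 0 0; 0.9 0 0 0 0 0 0")

```text
time_s: 7.98
position: [0.4491, -0.2965, 0.0521]
tool_rot: [[0.871, 0.492, 0.001], [0.492, -0.871, -0.001], [0.0, 0.002, -1.0]]
ft_force: [-3.8, 3.8, 17.6]
grip_width: 0.048
```

Call:
arm_command(rows="0.9 0 0 -1 0 0 0; 0.6 0 0 0 0 0 0; 0.4 0 0 0 0 0 0; 0.3 0 0 0 0 0 0; 0.2 0 0 0 0 0 0")

```text
time_s: 8.4
position: [0.4489, -0.2963, 0.051]
tool_rot: [[0.871, 0.492, -0.0], [0.492, -0.871, 0.0], [-0.0, -0.0, -1.0]]
ft_force: [0.4, -0.8, -0.1]
grip_width: 0.0681
```

Call:
arm_command(rows="0.1 0 0 0 0 0 0; 0 0 0 0 0 0 0; 0 0 0 0 0 0 0; 0 0 0 -10 0 0 0; 0 0 0 -15 0 0 0")

```text
time_s: 8.82
position: [0.4485, -0.296, 0.0761]
tool_rot: [[0.871, 0.492, -0.002], [0.492, -0.871, 0.002], [-0.001, -0.003, -1.0]]
ft_force: [-0.2, -0.8, -0.5]
grip_width: 0.0853
```

Call:
arm_command(rows="0 0 0 -30 0 0 0; 0 0 0 -35 0 0 0; 0 0 0 -35 0 0 0; 0 0 0 -25 0 0 0; 0 0 0 0 0 0 0")

```text
time_s: 9.23
position: [0.4502, -0.2976, 0.2074]
tool_rot: [[0.871, 0.492, 0.007], [0.492, -0.871, -0.008], [0.003, 0.01, -1.0]]
ft_force: [-0.4, 0.0, 0.9]
grip_width: 0.0855
```

Run:
```python
from h import *
mw=eyes.camera_model("wrist");s=readout.observe();w=eyes.get_image("wrist");cv2.imwrite("pics/w6.png",w[:,:,::-1]);sc=eyes.get_image("scene")
cv2.imwrite("pics/m6.png",np.hstack([cv2.resize(w[:,:,::-1],(400,300)),cv2.resize(sc[100:310,150:430,::-1],(400,300))]))
H=hsv(w);k=big((H[...,1]<50)&(H[...,2]>140),(150,30,420,330));print("cover",rect(rays(mw,k,.078)),s["position"],s["tool_rot"].round(3).tolist(),s["q"].round(1))
```

```text
cover (array([ 451.2, -294.2]), array([114.3,  44.3]), np.float32(29.53083)) [ 0.4502007  -0.29755822  0.20744342] [[0.871, 0.492, 0.007], [0.492, -0.871, -0.008], [0.003, 0.01, -1.0]] [-46.   22.5  80.4  -0.   76.5  14.5]
```

View pics/m6.png

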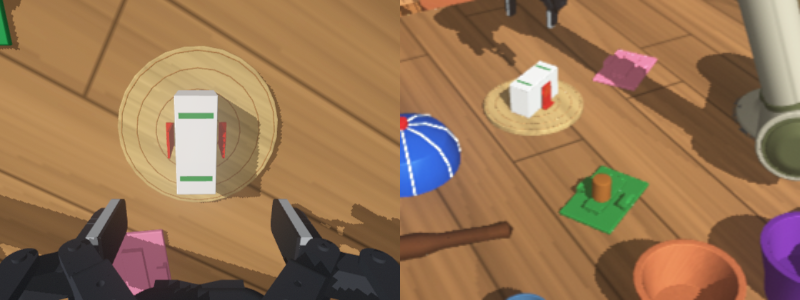

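The cover stands upright on the middle of the tray, and the sugar stands on the green base. Next I'll locate the sugar.

Run:
```python
from h import *
t=eyes.get_image("top");m=eyes.camera_model("top");sc=eyes.get_image("scene");ms=eyes.camera_model("scene")
cv2.imwrite("pics/t7.png",t[:,:,::-1])
for n,im,mm,box in (("top",t,m,(248,188,300,248)),("scene",sc,ms,(262,210,325,262))):
    H=hsv(im);k=(H[...,0]<=18)&(H[...,1]>120)&(H[...,2]>50)
    gm=big((H[...,0]>45)&(H[...,0]<85)&(H[...,1]>100),box)
    hull=np.zeros(k.shape,np.uint8);cv2.fillPoly(hull,[cv2.convexHull(gm)],1);hull=cv2.erode(hull,np.ones((5,5)))
    c=big(k&(hull>0));b=cv2.boundingRect(c);print(n,b,cv2.contourArea(c))
    e=c.mean(0);print(rays(mm,[[b[0]+b[2]/2-.5,b[1]+b[3]/2-.5]],.045).round(4))
    if n=="scene":print("top of sugar",rays(mm,[[b[0]+b[2]/2-.5,b[1]+b[2]*.32-.5]],.060).round(4), "width mm",b[2]/469.6*1.05*1000)
```

```text
top (266, 205, 11, 11) 84.5
[[0.4864 0.0379 0.045 ]]
scene (285, 222, 13, 20) 189.5
[[0.4896 0.0438 0.045 ]]
top of sugar [[0.4877 0.0398 0.06  ]] width mm 29.067291311754683
```

Call:
arm_command(rows="0 14 -19 0 0 0 0; 0 22 -30 0 0 0 0; 0 22 -30 0 0 0 0; 0 22 -30 0 0 0 0; 0 22 -30 0 0 0 0")

```text
time_s: 9.85
position: [0.4688, -0.1234, 0.2001]
tool_rot: [[0.871, 0.491, -0.002], [0.491, -0.871, 0.001], [-0.001, -0.002, -1.0]]
ft_force: [1.2, 0.2, -0.1]
grip_width: 0.0853
```

Call:
arm_command(rows="0 22 -30 0 0 0 0; 0 22 -30 0 0 0 0; 0 22 -30 0 0 0 0; 0 18 -26 0 0 0 0; 0 12 -18 0 0 0 0")

```text
time_s: 10.27
position: [0.4864, 0.0414, 0.2002]
tool_rot: [[0.87, 0.493, -0.003], [0.493, -0.87, 0.001], [-0.002, -0.002, -1.0]]
ft_force: [0.5, -1.3, -0.4]
grip_width: 0.0853
```

Call:
arm_command(rows="0 0 0 20 0 0 0; 0 0 0 30 0 0 0; 0 0 0 15 0 0 0; 0 0 0 0 0 0 0; 0 0 0 0 0 0 0")

```text
time_s: 10.68
position: [0.4867, 0.0387, 0.1355]
tool_rot: [[0.871, 0.492, -0.003], [0.492, -0.871, 0.001], [-0.002, -0.002, -1.0]]
ft_force: [0.5, 0.0, 0.3]
grip_width: 0.0855
```

Run:
```python
from h import *
mw=eyes.camera_model("wrist");s=readout.observe();w=eyes.get_image("wrist");cv2.imwrite("pics/w8.png",w[:,:,::-1])
H=hsv(w);k=(H[...,0]<=18)&(H[...,1]>120)&(H[...,2]>50)
gm=big((H[...,0]>45)&(H[...,0]<85)&(H[...,1]>100));hull=np.zeros(k.shape,np.uint8);cv2.fillPoly(hull,[cv2.convexHull(gm)],1);hull=cv2.erode(hull,np.ones((7,7)))
c=big(k&(hull>0));b=cv2.boundingRect(c);print(b)
print(s["position"],s["tool_rot"].round(3).tolist(),s["q"].round(1))
# top disc: bottom part of blob of width b[2]
for z,v in ((.060,b[1]+b[3]-b[2]/2),):
    P=rays(mw,[[b[0]+b[2]/2,v],[b[0],v],[b[0]+b[2],v]],z);print(P.round(4),"tool delta",(s["tool_rot"].T@(P[0]-s["position"])*1000).round(1))
```

```text
(255, 192, 52, 64)
[0.48668058 0.03872768 0.13550112] [[0.871, 0.492, -0.003], [0.492, -0.871, 0.001], [-0.002, -0.002, -1.0]] [-9.4 22.7 94.   0.  63.5 51.2]
[[0.4886 0.0386 0.06  ]
 [0.4808 0.0524 0.06  ]
 [0.4964 0.0248 0.06  ]] tool delta [ 1.8  1.2 75.5]
```

View pics/w8.png

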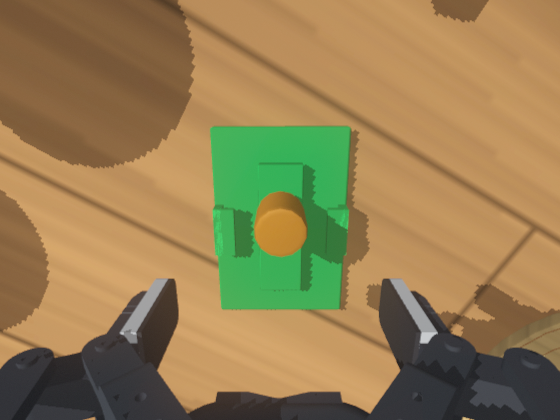

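The sugar's top face is centred at about (281,231), within 2 mm of the jaw axis. I'll lower and grip.

Call:
arm_command(rows="0 1 1 25 0 0 0; 0 0 0 30 0 0 0; 0 0 0 20 0 0 0; 0 0 0 10 0 0 0; 0 0 0 4 0 0 0", squeeze=30)

```text
time_s: 11.15
position: [0.4885, 0.0381, 0.0468]
tool_rot: [[0.871, 0.491, -0.001], [0.491, -0.871, 0.0], [-0.001, -0.001, -1.0]]
ft_force: [-0.7, 0.1, -0.1]
grip_width: 0.0857
```

Call:
arm_command(rows="0.3 0 0 0 0 0 0; 0.4 0 0 0 0 0 0; 0.5 0 0 0 0 0 0; 0.6 0 0 0 0 0 0; 0.7 0 0 0 0 0 0")

```text
time_s: 11.57
position: [0.489, 0.0382, 0.0483]
tool_rot: [[0.871, 0.492, 0.002], [0.492, -0.871, -0.0], [0.001, 0.001, -1.0]]
ft_force: [-1.3, -0.3, 5.2]
grip_width: 0.0329
```

Call:
arm_command(rows="0.9 0 0 0 0 0 0; 0.9 0 0 0 0 0 0; 0.9 0 0 0 0 0 0; 0.9 0 0 0 0 0 0")

```text
time_s: 11.9
position: [0.4889, 0.0382, 0.0483]
tool_rot: [[0.871, 0.492, 0.002], [0.492, -0.871, -0.0], [0.001, 0.001, -1.0]]
ft_force: [-0.8, 0.4, 6.2]
grip_width: 0.0329
```

Call:
arm_command(rows="0.9 0 0 -6 0 0 0; 0.9 0 0 -15 0 0 0; 0.9 0 0 -25 0 0 0; 0.9 0 0 -30 0 0 0; 0.9 0 0 -30 0 0 0")

```text
time_s: 12.32
position: [0.488, 0.0384, 0.1549]
tool_rot: [[0.871, 0.492, -0.001], [0.492, -0.871, 0.0], [-0.001, -0.0, -1.0]]
ft_force: [-0.4, -0.8, -0.9]
grip_width: 0.0331
```

Call:
arm_command(rows="0.9 0 0 -30 0 0 0; 0.9 0 0 -14 0 0 0; 0.9 6 -9 0 0 0 0; 0.9 14 -20 0 0 0 0; 0.9 18 -26 0 0 0 0")

```text
time_s: 12.73
position: [0.4942, 0.1051, 0.1971]
tool_rot: [[0.872, 0.489, -0.0], [0.489, -0.872, -0.0], [-0.0, -0.0, -1.0]]
ft_force: [-0.1, 0.0, -0.1]
grip_width: 0.0334
```

Call:
arm_command(rows="0.9 20 -28 0 0 0 0; 0.9 20 -28 0 0 0 0; 0.9 20 -28 0 0 0 0; 0.9 20 -28 0 0 0 0; 0.9 20 -28 0 0 0 0")

```text
time_s: 13.15
position: [0.5119, 0.2782, 0.1965]
tool_rot: [[0.871, 0.492, -0.002], [0.492, -0.871, -0.0], [-0.002, -0.001, -1.0]]
ft_force: [0.4, -0.0, -0.0]
grip_width: 0.0333
```

Call:
arm_command(rows="0.9 14 -20 0 0 0 0; 0.9 10 -16 0 0 0 0; 0.9 0 0 0 0 0 0; 0.9 0 0 0 0 0 0; 0.9 0 0 0 0 0 0")

```text
time_s: 13.57
position: [0.5155, 0.3188, 0.1967]
tool_rot: [[0.871, 0.492, -0.001], [0.492, -0.871, -0.001], [-0.002, -0.0, -1.0]]
ft_force: [0.1, 0.0, -0.8]
grip_width: 0.0329
```

Run:
```python
from h import *
mw=eyes.camera_model("wrist");s=readout.observe();w=eyes.get_image("wrist");sc=eyes.get_image("scene")
cv2.imwrite("pics/m9.png",np.hstack([cv2.resize(w[:,:,::-1],(400,300)),cv2.resize(sc[170:380,200:480,::-1],(400,300))]))
np.save("mw9.npy",mw,allow_pickle=True)
print(s["position"],s["grip_width"],s["q"].round(1),"to mortar",(s["tool_rot"].T@(np.array([.5165,.3193,.1])-s["position"])*1000).round(1))
# expected rim in wrist picture
V=mw["view"];a=np.linspace(0,6.28,60);P=np.c_[.5165+.078*np.cos(a),.3193+.078*np.sin(a),.1+0*a]@V[:3,:3].T+V[:3,3]
u=(P*[1,-1,-1])@mw["mtx"].T;u=u[:,:2]/u[:,2:];print("expected rim box (400x300)",(u.min(0)/1.4).round(),(u.max(0)/1.4).round())
```

```text
[0.51550987 0.3187836  0.19669475] 0.0328735855648713 [20.6 29.7 69.8 -0.  80.6 81.1] to mortar [ 1.3  0.  96.7]
expected rim box (400x300) [116.  69.] [283. 227.]
```

View pics/m9.png

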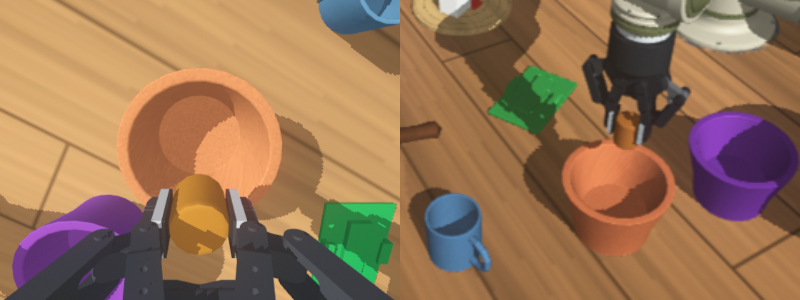

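The rim box matches the prediction, with the sugar over the mortar's centre. Lowering.

Call:
arm_command(rows="0.9 1 0 12 0 0 0; 0.9 0 0 25 0 0 0; 0.9 0 0 25 0 0 0; 0.9 0 0 22 0 0 0; 0.9 0 0 15 0 0 0")

```text
time_s: 14.08
position: [0.5163, 0.3184, 0.0964]
tool_rot: [[0.872, 0.49, -0.002], [0.49, -0.872, -0.001], [-0.002, -0.0, -1.0]]
ft_force: [-0.1, -0.2, -0.4]
grip_width: 0.0331
```

Call:
arm_command(rows="0.9 0 0 12 0 0 0; 0.9 0 0 8 0 0 0; 0.9 0 0 5 0 0 0; 0.9 0 0 3 0 0 0; 0.9 0 0 0 0 0 0")

```text
time_s: 14.5
position: [0.5169, 0.3194, 0.0703]
tool_rot: [[0.871, 0.491, -0.0], [0.491, -0.871, -0.0], [-0.0, 0.0, -1.0]]
ft_force: [0.3, -0.4, -0.3]
grip_width: 0.0332
```

Call:
arm_command(rows="0.9 0 0 1 0 0 0; 0.9 0 0 1 0 0 0; 0.9 0 0 1 0 0 0; 0.9 0 0 0 0 0 0")

```text
time_s: 14.83
position: [0.5169, 0.3196, 0.0675]
tool_rot: [[0.871, 0.492, 0.0], [0.492, -0.871, 0.0], [0.0, 0.0, -1.0]]
ft_force: [-0.5, -0.7, -1.4]
grip_width: 0.0327
```

Call:
arm_command(rows="0.9 0 0 1 0 0 0; 0.9 0 0 1 0 0 0; 0.9 0 0 0 0 0 0; 0.9 0 0 0 0 0 0")

```text
time_s: 15.17
position: [0.5169, 0.3197, 0.0654]
tool_rot: [[0.871, 0.492, 0.0], [0.492, -0.871, 0.0], [0.0, -0.0, -1.0]]
ft_force: [-1.0, 0.7, 0.0]
grip_width: 0.0329
```

Call:
arm_command(rows="0.9 0 0 1 0 0 0; 0.9 0 0 0 0 0 0; 0.9 0 0 0 0 0 0")

```text
time_s: 15.42
position: [0.5169, 0.3196, 0.0654]
tool_rot: [[0.871, 0.492, 0.001], [0.492, -0.871, 0.0], [0.001, 0.0, -1.0]]
ft_force: [-2.7, -1.2, 9.4]
grip_width: 0.0333
```

Call:
arm_command(rows="0.9 0 0 -1 0 0 0; 0.55 0 0 0 0 0 0; 0.5 0 0 0 0 0 0; 0.45 0 0 0 0 0 0; 0.42 0 0 0 0 0 0")

```text
time_s: 15.83
position: [0.5168, 0.3196, 0.0651]
tool_rot: [[0.871, 0.492, -0.0], [0.492, -0.871, -0.0], [-0.0, -0.0, -1.0]]
ft_force: [-0.4, 0.4, 0.0]
grip_width: 0.0496
```

Call:
arm_command(rows="0.42 0 0 -5 0 0 0; 0.42 0 0 -15 0 0 0; 0.42 0 0 -30 0 0 0; 0.42 0 0 -35 0 0 0; 0.42 0 0 -35 0 0 0")

```text
time_s: 16.25
position: [0.5165, 0.3195, 0.1868]
tool_rot: [[0.871, 0.492, -0.001], [0.492, -0.871, -0.0], [-0.001, -0.0, -1.0]]
ft_force: [0.3, -0.6, 0.4]
grip_width: 0.0492
```

Call:
arm_command(rows="0.42 0 0 -30 0 0 0; 0.42 -20 0 0 0 0 0; 0.42 -35 0 0 0 0 0; 0.42 -35 0 0 0 0 0; 0.42 -10 0 0 0 0 0")

```text
time_s: 16.67
position: [0.426, 0.2689, 0.2157]
tool_rot: [[0.871, 0.492, -0.002], [0.492, -0.871, -0.001], [-0.002, -0.0, -1.0]]
ft_force: [1.5, 0.4, 1.0]
grip_width: 0.0498
```

Run:
```python
from h import *
w=eyes.get_image("wrist");sc=eyes.get_image("scene");s=readout.observe()
cv2.imwrite("pics/m10.png",np.hstack([cv2.resize(w[:,:,::-1],(400,300)),cv2.resize(sc[:,:,::-1],(400,300))]))
print(s["position"],s["grip_width"],s["time_s"],s["ft_force"])
```

```text
[0.428427   0.26987541 0.21625594] 0.049172595948954616 16.7667 [ 1.32857494 -0.62634274  0.10835886]
```

View pics/m10.png

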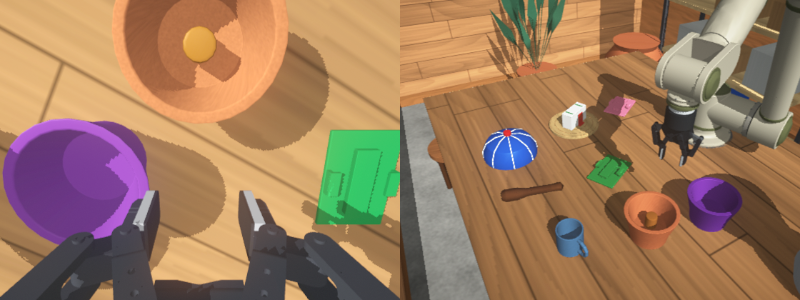

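The sugar sits on the mortar floor, the cover stands on the tray, and the other things are where they were. Handing in.

```bash
python3 -c "
from rig import env
print(env.close_job())"
```

```text
the job is handed in; nothing more can be done
None
```

I unclipped the cover and set it open side down on the bamboo tray. Then I moved the palm sugar into the terracotta mortar and handed the job in at about 17 s of robot time.

- **Cover:** I squeezed the red tabs with a 20 N grip, so about 40 N over both fingers against the 70 N limit. A wrist view after release put the cover about 3 mm from the tray's centre. That check also read the cover's length as 114 mm instead of 110, because its front face was in the mask.
- **Sugar:** I lowered it until it touched the mortar floor (about 9 N) and then released it. The last wrist and scene pictures show it standing upright on the floor, below the rim.
- **Other things:** In the last scene picture the mug, pestle and food cover look unmoved, and the gripper was clear of everything. The highest wrist force I read was about 18 N, as the cover met the tray.

One check failed: a top-camera look for the sugar while I was carrying the cover found nothing, probably because the arm was in the way. I repeated it after setting the cover down. The top and scene views then agreed to about 6 mm, and a wrist view before the grasp agreed to about 2 mm.

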